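# Nest a matched pair of angles in the drilling cradle and clamp them

## Robot

A 6-joint arm with a two-finger parallel gripper is mounted at the origin on the work surface; the furniture and walls round the work are solid. World frame = base frame: x ahead of the robot, y to its left, z up, the work surface at z = 0. Lengths are in mm, angles in rad, forces in N, time in s.
With the tool pointing down it reaches from about 350 to 775 mm from the base axis. Payload 7.3 kg.
Tool frame: the origin (TCP) lies at the very end of the fingers, on their centre line; the grasp point (between the pads) lies 19 mm behind it; z points along the fingers, y is the line along which they close (so a half turn about z gives the same grasp; the last joint's range is limited). The gripper opens to 92 mm and grips with 3 to 60 N. Pads are 19 mm wide; open, the fingers measure 130 mm over their backs; the gripper's body (75 mm by 190 mm) begins 47 mm behind the grasp point.
Start: joints at [1.104, 0.342, 1.524, -0, 1.275, -0.146], TCP at [165.532, 498.241, 226.741] pointing down, gripper open.
Joint ranges: [-2.53, 2.53], [-0.77, 2.02], [0.04, 2.7], [-1, 4.14], [0.28, 2.66], [-3.11, 3.11]. Speed limits (rad/s): [2.57, 2.57, 3.14, 3.14, 3.14, 3.14].

## Interface

Orientations are given as [roll, pitch, yaw] about the fixed x, y, z axes, in that order (R = Rz(yaw) Ry(pitch) Rx(roll)).
In Python, from cell import robot, grab_frame, camera_model, ticket, spotter gives the robot as it stands.
- The arm moves only by the tool servo_tool, never from a script. Its argument "plan" is a list of rows, each a list of 4 numbers: the shift along the world's x, y, z in mm, then the turn about the world's z in rad. In form: [[tx, ty, tz, turn], ...]. A call has 1 to 10 rows; each row is the pose to reach, as a shift and turn from the pose commanded when the call began; what a row does not reach only later rows make up. A row lasts 1/10 s, in which the tool goes at most 50 mm and 8.59 degrees, less where a joint would pass 70% of its speed; a pose out of reach is approached as far as the arm can. A call with a gripper value outside its range is refused whole. "grip" is the opening, from 0 (shut) to 1 (fully open), set as the call begins (left out, the last holds). The fingers move at their own pace and stop on an object; "newtons" is the grip in N (left out, the last holds). Time passes only in rows, so rows that repeat a pose let the fingers close. It gives the time, the measured TCP pose, the force, the opening and the grip force at its end, in the units of the state.
- robot.get_obs(): the state, without advancing time (a new reading comes with each control period).
- grab_frame(name): name is "scene" or "side" or "wrist"; returns (picture, depth): 384x512x3 uint8, red, green, blue; 384x512 float32, mm along the optical axis (not along the pixel's ray), 0 where there is no reading.
- camera_model(name): a dict with "camera_matrix" (3x3 intrinsics, pixels), "dist_coeffs" ([k1, k2, p1, p2, k3] as OpenCV has them; the pictures are not rectified), "R" (3x3) and "t" (3): a world point X has camera coordinates R X + t; the wrist camera has in their place "mount" (4x4, takes a point from camera to tool coordinates, whose origin is the TCP and whose axes are the flange's). Camera axes: x right, y down, z forward; pixel columns grow to the right and rows downward; lengths in mm; the calibration is good to about 2 mm. A picture is of the moment at which its call begins: read the wrist's pose just before it. camera_model takes no time and is no camera call.
- ticket.finish_job(): hands the job in; it is judged then, once.
Trained networks look in the newest picture that a camera, given by its name, has taken for a name from the list of things; names that differ only in an ending like _2 or _b are one class to them, and where a whole thing is asked for, a point or a joint stands for the part that bears it (a point fixed in the world has none). Each returns a list of dicts, best first, with "confidence" (0 to 1); they miss things now and then, are a little off and sometimes report something else, mostly with a low value. They report only what shows in the picture. A call takes as long as a camera call.
- spotter.search_frame(camera, target): "xyz" ([x, y, z] in mm, in the coordinates of the camera as it stood for that picture, good to about 4 mm: the middle of the surface that is visible of it).
- spotter.spot_point(camera, target): "xyz" ([x, y, z] in mm, in the coordinates of the camera as it stood for that picture, good to about 4 mm: a listed point, or the origin of a listed thing).
The state is a dict: "time_s": time; "joints": joint angles; "joint_vel": joint speeds; "effort": joint torques, N m; "eef_pos": TCP position; "orientation": TCP orientation; "force": force on the tool from outside, world axes, zero at the start; "wrist_torque": the same for the moment, N m; "opening": opening from 0.0 (shut) to 1.0 (fully open); "gripper_force": force on a finger pad.
Only numpy, scipy, OpenCV 4.12 (cv2) and the standard library are available. Lean on these libraries where they do the work, as an engineer would, in place of code of your own. Each camera call takes 0.05 s, during which the arm holds its last target. There are 200 camera calls.

## Task

Make up the pair for match drilling: nest the loose 60 mm aluminium angle in the V of the identical one in the wooden cradle, heel in the corner and legs flat on legs, and slide it by feel until its end meets the steel stop and the two ends are flush, without ramming it. Only then push the grip of the cradle's toggle clamp over until the rubber foot bears down firmly in the V and stays so, without forcing it. Leave the other things on the bench where they are.

Things in the scene. Friction and masses are not known exactly. Their poses are not given: they have to be found in the camera images.
- loose_angle: Aluminium angle to be nested: legs 60 x 60 mm, 8 mm thick, 160 mm long, about 0.4 kg, lying as an L. Origin: on the outer heel edge (corner line) at mid length, at bench height. x: from the heel along the flat leg (0 to 60 mm), at the start towards the robot within 0.4 rad; z: up the upright leg (0 to 60 mm); y: along the length (-80 to 80 mm).
- set_angle: The identical angle lying loose in the cradle as an open V, its end at the stop. Origin: outer heel edge (bottom of the V), mid length; y along it, z up; legs along (1,0,1) and (-1,0,1). The nested angle's legs lie flat on these and end 8 mm further up the slope: no room for a finger between, so grip the end that sticks out past the open end, lay in, then slide (3 to 5 N).
- cradle: Fixed wooden V cradle. Origin: on the bench below the middle of the V; x across the V, away from the robot within 0.2 rad; y along the V from the stop to the open end; z up. Board 116 mm wide, y -150 to 72 mm; two V saddles 104 mm wide, 89 mm high. Steel stop face at y = -80 mm, top 99 mm high; behind it the clamp. Set angle's ends at y = -80 and +80 mm.
- v_bottom (a point): Point at the bottom of the saddles' V, cradle x 0, y 0, z 55 mm: where the set angle's origin lies. The nested angle's origin belongs 11.3 mm above it, its y along the cradle's y (either way round), both legs sloping up at 45 degrees.
- clamp_arm (a joint): Toggle clamp on the cradle, one rigid arm on a stiff hinge along the cradle's x: 0 = shut, foot just bearing on two nested angles; grows as it opens (work bar up, grip leaning back away from the work). Range -0.15 to 0.95, found at 0.6 to 0.85. Stays where it is left (friction 0.28 N m). With less than two angles under the foot it goes below 0.
- clamp_pivot (a point): The clamp's hinge axis: cradle x 0, y -112 mm, z 109 mm. Shut, the work bar (13 mm wide, 9 mm thick, 76 mm long) reaches from it level along the cradle's +y, over the stop, and carries the foot (rubber ball of 10 mm radius) 62 mm from the hinge.
- clamp_grip (a point): Centre of the round top end of the clamp's grip, a round bar of 9 mm radius. Shut, the grip is upright and this point is 14 mm behind (-y) and 112 mm above the hinge axis; the bar begins 52 mm above the axis. Opened by q, the point is turned by q about the axis towards the cradle's -y. To shut, push the top towards +y (3 N moves it, 8 to 12 N sets the foot firmly; it then stays).
- small_angle: Bystander: a smaller aluminium angle, legs 40 x 40 mm, 5 mm thick, 100 mm long, lying as an L; not part of the pair. Origin on its heel edge at mid length, at bench height.
- offcut: Bystander: hardwood offcut 60 x 90 x 22 mm; origin at the centre of its underside.
- tape_measure: Bystander: pocket tape measure 38 x 93 x 62 mm; origin at the centre of its underside.
- sanding_block: Bystander: sanding block 70 x 113 x 32 mm; origin at the centre of its underside.

How it is judged (in metres and radians):
On the way:
1. the loose angle lies nested in the V of the first one, legs on legs, and is slid home to the stop, while the clamp is still open (x of loose_angle in the frame of cradle between -0.003 and 0.003 m and z of loose_angle in the frame of cradle between 0.0633 and 0.0693 m and y of loose_angle in the frame of cradle between -0.002 and 0.002 m and angle between the y axis of loose_angle and the y axis of cradle, either way round below 0.035 rad and angle between loose_angle's own x axis and vertical between 0.725 and 0.845 rad and angle between loose_angle's own z axis and vertical between 0.725 and 0.845 rad and x of set_angle in the frame of cradle between -0.003 and 0.003 m and z of set_angle in the frame of cradle between 0.052 and 0.058 m and y of set_angle in the frame of cradle between -0.002 and 0.002 m and value of joint clamp_arm above 0.3 rad), for 0.2 s.
At the end, for the whole second after the job is handed in: Both angles at rest in the cradle, heel in heel, within 3 mm of their seats, 2 mm of the stop, parallel within 2 degrees, legs at 45 degrees within 3.4; clamp within 0.05 rad of shut, its foot bearing on the second angle with over 4 N; bystanders moved less than 30 mm (x of loose_angle in the frame of cradle between -0.003 and 0.003 m and z of loose_angle in the frame of cradle between 0.0633 and 0.0693 m and y of loose_angle in the frame of cradle between -0.002 and 0.002 m and angle between the y axis of loose_angle and the y axis of cradle, either way round below 0.035 rad and angle between loose_angle's own x axis and vertical between 0.725 and 0.845 rad and angle between loose_angle's own z axis and vertical between 0.725 and 0.845 rad and x of set_angle in the frame of cradle between -0.003 and 0.003 m and z of set_angle in the frame of cradle between 0.052 and 0.058 m and y of set_angle in the frame of cradle between -0.002 and 0.002 m and value of joint clamp_arm between -0.05 and 0.05 rad and contact force between clamp_arm and loose_angle above 4 N and linear speed of loose_angle below 0.01 m/s); the robot touches nothing.
It fails at once if the loose angle is rammed against the stop or the cradle with over 45 N (contact force between loose_angle and cradle above 45 N).
It fails at once if the clamp is forced, its foot pressing on the angle with over 70 N (contact force between clamp_arm and loose_angle above 70 N).
It fails at once if the small angle, offcut, tape measure or sanding block is shifted by more than 30 mm (distance of any of small_angle, offcut, tape_measure, sanding_block from where it was at the start of the episode above 0.03 m).
It also fails if it takes over 67 s, if anything falls off the work surface, if the arm or the gripper's body presses on something with over 40 N, if the wrist force passes 120 N, or if a joint passes its speed limit or range.

## Working session

There is one attempt and no reset: what is moved stays moved. The work goes in short steps, Python scripts to look and compute and a tool call to move; the robot and the scene stay as the last step left them, time stands still between calls to the robot, and variables do not carry over. Pictures are saved under pics/ and viewed, at most 11 in all, crops included, and the job is handed in when it is done.

Besides the shell and the picture viewer there is one more tool, called after "Emit:" as name(argument=value, ...) on one line, values as JSON. servo_tool: Moves the arm, as the interface text tells. Its arguments: {"type":"object","properties":{"plan":{"type":"array"},"grip":{"type":"number"},"newtons":{"type":"number"}},"required":["plan"]}

```bash
ls; mkdir -p pics; cat > h.py <<'E'
import numpy as np,cv2
from cell import robot,grab_frame,camera_model,ticket,spotter
from scipy.spatial.transform import Rotation as Ro
def save(n,im): cv2.imwrite('pics/'+n+'.png',im[:,:,::-1])
def toworld(cam,p,obs=None):
    m=camera_model(cam);p=np.atleast_2d(p).astype(float)
    if 'R' in m: return (p-np.array(m['t']))@np.array(m['R'])
    M=np.array(m['mount']);q=p@M[:3,:3].T+M[:3,3]
    return q@Ro.from_euler('xyz',obs['orientation']).as_matrix().T+np.array(obs['eef_pos'])
def cloud(cam,d,obs=None):
    m=camera_model(cam);h,w=d.shape;u,v=np.meshgrid(np.arange(w),np.arange(h))
    uv=np.stack([u,v],-1).reshape(-1,1,2).astype(np.float32)
    n=cv2.undistortPoints(uv,np.array(m['camera_matrix']),np.array(m['dist_coeffs'])).reshape(-1,2)
    z=d.reshape(-1,1);P=toworld(cam,np.hstack([n*z,z]),obs);P[z[:,0]==0]=np.nan
    return P.reshape(h,w,3)
E
python3 - <<'E'
from h import *
np.set_printoptions(precision=1,suppress=True)
o=robot.get_obs();print(o)
for c in ['scene','side']:
    im,d=grab_frame(c);save(c+'0',im);np.save(c+'.npy',cloud(c,d))
    for t in ['loose_angle','set_angle','cradle','v_bottom','clamp_pivot','clamp_grip','small_angle','offcut','tape_measure','sanding_block']:
        r=spotter.spot_point(c,t)
        print(c,t,[(toworld(c,x['xyz'])[0],round(x['confidence'],2)) for x in r[:2]])
E
```

```text
pics
{'time_s': 0.0, 'joints': array([ 1.1,  0.3,  1.5,  0. ,  1.3, -0.1]), 'joint_vel': array([ 0., -0.,  0.,  0., -0.,  0.]), 'effort': array([  0. , -43.1, -24.4,   0.1,   0.1,  -0. ]), 'eef_pos': array([165.3, 497.9, 226. ]), 'orientation': array([-3.1, -0. ,  2.8]), 'force': array([ 0.3,  0.9, -1. ]), 'wrist_torque': array([-0., -0.,  0.]), 'gripper_force': 0.0, 'opening': 1.0004727755810277}
scene loose_angle [(array([ 477.5, -384.7,   -0.1]), 0.88)]
scene set_angle [(array([445. , 224.2,  54.2]), 0.77)]
scene cradle [(array([445.5, 223.8,   3.5]), 0.94)]
scene v_bottom [(array([446.3, 223.2,  55.6]), 0.92)]
scene clamp_pivot [(array([450.8, 111.2, 110.2]), 0.74), (array([446.7, 224.1,  58. ]), 0.35)]
scene clamp_grip [(array([457.1,  18.6, 174.4]), 0.51)]
scene small_angle [(array([ 300.4, -330.5,   -3.1]), 0.57), (array([ 478.1, -385.7,    0.6]), 0.16)]
scene offcut [(array([517.3, -27.9,   4.1]), 0.64)]
scene tape_measure [(array([298.9, 223.8,   1.1]), 0.53)]
scene sanding_block [(array([ 510.5, -141.3,    5.4]), 0.8), (array([454.5,  21.6, 174.3]), 0.46)]
side loose_angle [(array([ 473.3, -385.8,   -1.8]), 0.75)]
side set_angle [(array([447.3, 222.7,  54. ]), 0.82), (array([447.5, 115.6, 111.4]), 0.56)]
side cradle [(array([440.4, 226.3,  -3.2]), 0.92)]
side v_bottom [(array([442.9, 223.6,  55.9]), 0.76)]
side clamp_pivot [(array([450. , 111.7, 112.5]), 0.81)]
side clamp_grip [(array([448.6,  19.3, 175.3]), 0.64)]
side small_angle [(array([ 297.5, -331.5,   -4. ]), 0.73)]
side offcut [(array([510.9, -26.8,  -1.2]), 0.97)]
side tape_measure [(array([290.6, 225.1,   2.2]), 0.97), (array([ 299.8, -332. ,   -2.2]), 0.68)]
side sanding_block [(array([ 510.7, -137.8,   -1.4]), 0.61)]
```

View pics/scene0.png

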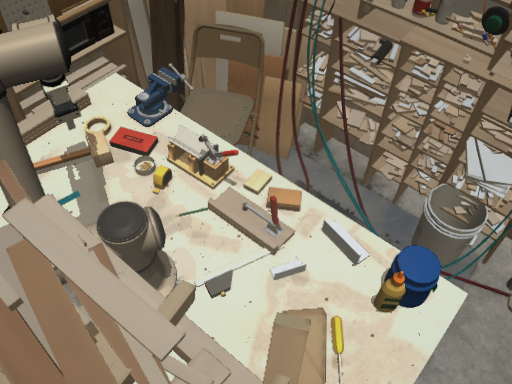

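View pics/side0.png

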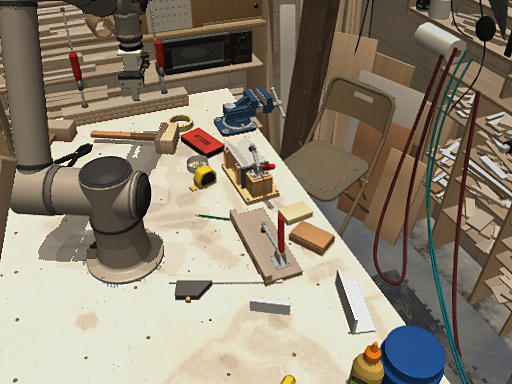

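```bash
python3 - <<'E'
from h import *
np.set_printoptions(precision=1,suppress=True)
from scipy.ndimage import median_filter
for c in ['scene','side']:
    P=np.load(c+'.npy').reshape(-1,3);P=P[~np.isnan(P[:,0])]
    L=P[(abs(P[:,0]-475)<120)&(abs(P[:,1]+385)<120)&(P[:,2]>-10)]
    top=L[(L[:,2]>53)&(L[:,2]<67)]; flat=L[(L[:,2]>4)&(L[:,2]<13)]
    for n,q in [('top',top),('flat',flat)]:
        if len(q)>20:
            print(c,n,len(q),q.mean(0),cv2.minAreaRect(q[:,:2].astype(np.float32)))
    C=P[(abs(P[:,0]-445)<90)&(P[:,1]>60)&(P[:,1]<330)]
    for lo,hi in [(85,93),(94,104)]:
        q=C[(C[:,2]>lo)&(C[:,2]<hi)]
        print(c,lo,len(q),q.min(0),q.max(0))
        if len(q)>20: print(cv2.minAreaRect(q[:,:2].astype(np.float32)))
    # set angle inner legs : residual above V
    q=C[(C[:,1]>170)&(C[:,1]<290)&(C[:,2]>68)&(C[:,2]<100)]
    for y0 in range(150,310,20):
        s=C[(abs(C[:,1]-y0)<10)&(C[:,2]>60)]
        if len(s)>10:
            # lowest points
            i=np.argsort(s[:,2])[:8];print(y0,len(s),'low',s[i].mean(0),'max',s[s[:,2].argmax()],'xr',s[:,0].min(),s[:,0].max())
E
```

```text
scene top 187 [ 479.9 -391.9   60.1] ((481.48248291015625, -387.6732482910156), (161.48048400878906, 13.697131156921387), 76.22148895263672)
scene flat 1252 [ 476.7 -394.     6.7] ((475.09375, -385.2047424316406), (238.90451049804688, 239.13490295410156), 0.15388533473014832)
scene 85 317 [387.8  75.9  85. ] [486.  304.4  93. ]
((437.29620361328125, 188.81515502929688), (89.4532699584961, 226.2811737060547), 4.2989349365234375)
scene 94 282 [393.6  84.3  94. ] [497.5 310.2 103.9]
((442.8854064941406, 196.454833984375), (100.72537231445312, 221.7257080078125), 4.361074447631836)
150 127 low [403.4 158.   63.1] max [449.1 156.7 170.7] xr 394.3077183222351 497.49394465635527
170 132 low [408.8 171.2  62.9] max [439.1 161.1 166.1] xr 390.09612309177567 491.01473333622005
190 83 low [449.3 189.1  66.6] max [404.7 194.4 109.2] xr 396.59810063092607 474.7656853026368
210 89 low [446.9 210.5  67.9] max [478.6 215.  108.2] xr 402.4232450990005 480.2199474745248
230 102 low [446.2 229.   69.2] max [404.5 223.4 109.4] xr 400.9734569454135 485.1927035841896
250 141 low [404.8 255.5  62.1] max [4
[... 901 characters left out ...]
5841294727516 493.79091905030543
170 107 low [397.1 165.4  64.5] max [447.7 163.3 166.8] xr 389.84523288202524 489.25304157077517
190 79 low [431.6 189.2  68.1] max [404.5 184.1 107.6] xr 392.12735972623364 483.1233470744239
210 71 low [445.5 208.7  68.4] max [401.9 214.9 103.9] xr 400.9319701667917 484.82108236647633
230 66 low [442.4 227.4  68.1] max [404.  230.5 105.2] xr 399.83282023946674 464.3316895151366
250 109 low [410.4 258.   64. ] max [474.1 258.3 106.5] xr 386.7238807486275 477.5563177979987
270 113 low [417.4 267.2  66. ] max [400.5 280.  106.9] xr 386.3286027681585 482.16229037207404
290 90 low [440.4 290.2  68.2] max [397.9 282.9 105.7] xr 388.6564624572526 477.18649574894795
```

The scene picture shows the loose angle at (344,240) and the small angle at (288,268). The cradle with the open clamp runs from about (210,205) to (293,240), or the other V unit at (200,155). The side picture agrees: the angle is at (353,300). The two cradle-like units have to be told apart, and the networks put the cradle at world (445,224), which is the unit with the shiny angle in it. I'll check that while I move.

Emit:
servo_tool(plan=[[235,-148,73,-0.9],[235,-148,73,-0.9],[235,-148,73,-0.9],[235,-148,73,-0.9],[235,-148,73,-0.9],[235,-148,73,-1.2],[309,-884,60,-1.48],[309,-884,60,-1.48],[309,-884,60,-1.48],[309,-884,60,-1.48]], grip=1)

```text
time_s: 2.1
eef_pos: [420.4, 149.4, 296.3]
orientation: [3.141, -0.0, 1.335]
force: [0.2, -1.0, 0.2]
opening: 0.999
gripper_force: 0.0
```

```bash
python3 - <<'E'
from h import *
np.set_printoptions(precision=2,suppress=True)
print(robot.get_obs()['eef_pos'],robot.get_obs()['orientation'])
P=np.load('scene.npy')
# what is at named world points -> pixels
for X in [(446,224,60),(450,111,110),(455,19,175),(477,-386,0),(300,-331,0),(515,-28,10)]:
    m=camera_model('scene');r,_=cv2.Rodrigues(np.array(m['R']))
    p,_=cv2.projectPoints(np.array([X],float),r,np.array(m['t'],float),np.array(m['camera_matrix']),np.array(m['dist_coeffs']));print(X,p.ravel())
for c in ['scene','side']:
    P=np.load(c+'.npy').reshape(-1,3);P=P[~np.isnan(P[:,0])]
    b=P[(P[:,0]>380)&(P[:,0]<640)&(P[:,1]>-480)&(P[:,1]<-280)&(P[:,2]>70)];print(c,len(b),b.min(0) if len(b) else'',b.max(0) if len(b) else'')
    h=P[(P[:,0]>200)&(P[:,0]<700)&(P[:,1]>-480)&(P[:,1]<400)&(P[:,2]>150)];print(len(h),np.histogram2d(h[:,0],h[:,1],bins=[5,8]))
E
```

```text
[420.38 149.44 296.26] [ 3.14 -0.    1.34]
(446, 224, 60) [190.67 148.54]
(450, 111, 110) [214.09 153.2 ]
(455, 19, 175) [235.41 151.82]
(477, -386, 0) [337.14 248.06]
(300, -331, 0) [289.08 275.8 ]
(515, -28, 10) [257.56 182.12]
scene 0  
174 (array([[60.,  0.,  0.,  0.,  0.,  0.,  0.,  0.],
       [ 3.,  0.,  0.,  0.,  0.,  0.,  0.,  0.],
       [ 0.,  0.,  0.,  0.,  0.,  0.,  0.,  0.],
       [ 0.,  0.,  0.,  0.,  0.,  0.,  0., 14.],
       [ 0.,  0.,  0.,  0., 38., 27.,  0., 32.]]), array([377.94, 393.76, 409.57, 425.39, 441.21, 457.03]), array([-200.59, -154.16, -107.72,  -61.29,  -14.85,   31.58,   78.02,
        124.45,  170.89]))
side 0  
172 (array([[71.,  0.,  0.,  0.,  0.,  0.,  0.,  0.],
       [ 0.,  0.,  0.,  0.,  0.,  0.,  0.,  0.],
       [ 0.,  0.,  0.,  0.,  0.,  0.,  0.,  0.],
       [ 0.,  0.,  0.,  0.,  8., 11.,  0., 25.],
       [ 0.,  0.,  0.,  0., 30.,  8.,  0., 19.]]), array([377.37, 393.87, 410.38, 426.88, 443.39, 459.89]), array([-198.38, -152.77, -107.15,  -61.53,  -15.92,   29.7 ,   75.32,
        120.93,  166.55]))
```

```bash
python3 - <<'E'
from h import *
np.set_printoptions(precision=1,suppress=True)
o=robot.get_obs();im,d=grab_frame('wrist');np.save('w1.npy',cloud('wrist',d,o));np.save('w1im.npy',im);save('w1',im)
for t in ['v_bottom','set_angle','cradle','clamp_pivot','clamp_grip']:
    print(t,[(toworld('wrist',x['xyz'],o)[0],round(x['confidence'],2)) for x in spotter.spot_point('wrist',t)[:2]])
E
```

```text
v_bottom []
set_angle [(array([443. , 222.7,  55.8]), 0.71)]
cradle []
clamp_pivot [(array([450.4, 112.6, 110.2]), 0.68)]
clamp_grip [(array([453.9,  18.1, 173.6]), 0.91)]
```

Emit:
servo_tool(plan=[[55,-535,-30,0],[55,-535,-30,0],[55,-535,-30,0],[55,-535,-30,0],[55,-535,-30,0],[55,-535,-30,0],[55,-535,-30,0],[55,-535,-30,0],[55,-535,-30,0],[55,-535,-30,0]])

```text
time_s: 3.4
eef_pos: [473.1, -345.7, 268.0]
orientation: [3.141, -0.0, 1.345]
force: [0.7, 0.3, 1.1]
opening: 1.004
gripper_force: 0.0
```

View pics/w1.png

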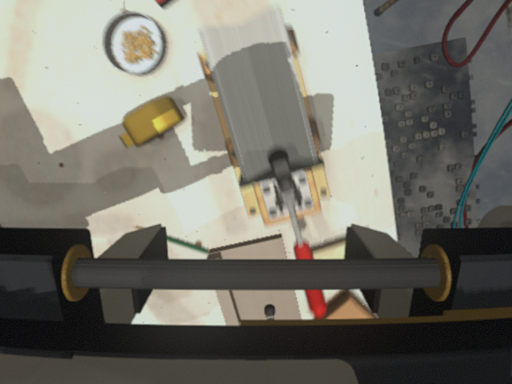

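The wrist picture shows the cradle with the grey V at (255,110), the stop at (285,180) and the red grip at (312,285), leaning towards −y, so the clamp is open. Next I fit planes to the V and measure the loose angle.

```bash
python3 - <<'E'
from h import *
np.set_printoptions(precision=2,suppress=True)
from scipy.optimize import least_squares
def fitV(P,x0=(445,0.05,77)):
    # interior of V: z = a + |xr| ; xr = across
    def res(p):
        xr=np.cos(p[1])*(P[:,0]-p[0])+np.sin(p[1])*(P[:,1]-223)
        return (p[2]+abs(xr)-P[:,2])/np.sqrt(2)
    return least_squares(res,x0,loss='soft_l1',f_scale=2.).x
for n in ['w1','scene','side']:
    P=np.load(n+'.npy').reshape(-1,3);P=P[~np.isnan(P[:,0])]
    q=P[(abs(P[:,0]-445-(223-P[:,1])*.05)<33)&(P[:,1]>160)&(P[:,1]<295)&(P[:,2]>60)&(P[:,2]<103)]
    p=fitV(q,(445,.05,66)); 
    xr=np.cos(p[1])*(q[:,0]-p[0])+np.sin(p[1])*(q[:,1]-223)
    print(n,len(q),p,np.median(abs(p[2]+abs(xr)-q[:,2])))
    u=np.array([-np.sin(p[1]),np.cos(p[1])]);s=(P[:,:2]-[p[0],223])@u; xr=(P[:,:2]-[p[0],223])@[u[1],-u[0]]
    k=(abs(xr)<38)&(P[:,2]>60)&(abs(P[:,2]-p[2]-abs(xr))<5);print(' set y ext',np.percentile(s[k],[0,1,99,100])+223)
    k=(abs(xr)<25)&(abs(P[:,2]-99)<4)&(s<-60)&(s>-110);print(' stop top',k.sum(),np.percentile(s[k],[2,50,98])+223 if k.sum() else '')
o=robot.get_obs();im,d=grab_frame('wrist');P=cloud('wrist',d,o).reshape(-1,3);P=P[~np.isnan(P[:,0])]
print(o['eef_pos'],o['orientation'])
for t in ['loose_angle','small_angle']:
    print(t,[(toworld('wrist',x['xyz'],o)[0],round(x['confidence'],2)) for x in spotter.spot_point('wrist',t)[:2]])
q=P[(abs(P[:,0]-477)<90)&(abs(P[:,1]+386)<110)&(P[:,2]>54)&(P[:,2]<66)]
print(len(q),q.mean(0),cv2.minAreaRect(q[:,:2].astype(np.float32)) if len(q)>9 else '')
q=P[(abs(P[:,0]-467)<90)&(abs(P[:,1]+386)<110)&(P[:,2]>5)&(P[:,2]<12)]
print(len(q),q.mean(0),cv2.minAreaRect(q[:,:2].astype(np.float32)) if len(q)>9 else '')
save('w2',im)
E
```

```text
w1 8256 [441.28   0.04  66.24] 0.5766140404813953
 set y ext [ 79.69  89.86 302.41 304.73]
 stop top 261 [125.25 139.67 143.71]
scene 475 [444.04   0.05  67.55] 2.35516973647276
 set y ext [-683.86 -673.73  302.33  304.97]
 stop top 26 [116.09 136.26 143.43]
side 364 [441.62   0.05  66.96] 1.6103081377813666
 set y ext [-681.65   75.11 1201.32 1208.  ]
 stop top 20 [117.53 138.86 150.51]
[ 473.08 -345.73  268.01] [ 3.14 -0.    1.34]
loose_angle []
small_angle [(array([ 298.38, -334.9 ,   -3.83]), 0.74)]
939 [ 481.26 -379.88   59.79] ((479.8764953613281, -385.6483154296875), (157.39297485351562, 8.074592590332031), 75.78448486328125)
4495 [ 510.89 -391.06    7.88] ((504.7805480957031, -393.60174560546875), (159.77804565429688, 60.4543342590332), 75.67816162109375)
```

View pics/w2.png

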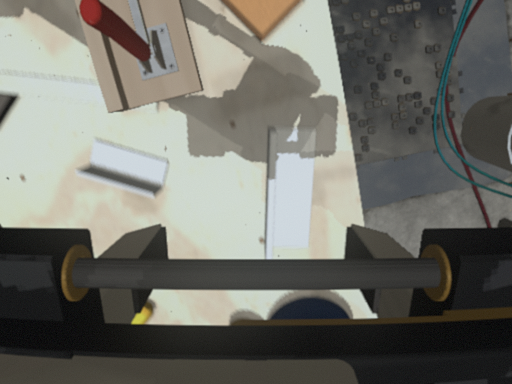

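The wrist picture shows the loose angle's upright leg at column 269, rows 128–255. The flat leg is on its right, away from the robot, and the depth cloud confirms it: heel x≈476, flat leg out to x≈534. So it mirrors the description. It can go in either way round, so the grasp doesn't change.

Emit:
servo_tool(plan=[[7,-40,-160,-0.022],[7,-40,-160,-0.022],[7,-40,-160,-0.022],[7,-40,-160,-0.022],[7,-40,-160,-0.022],[7,-40,-160,-0.022]])

```text
time_s: 4.15
eef_pos: [480.1, -384.9, 110.6]
orientation: [3.139, 0.001, 1.32]
force: [0.3, 0.1, 0.7]
opening: 1.003
gripper_force: 0.0
```

Emit:
servo_tool(plan=[[0,-1,-40,0],[0,-1,-78,0],[0,-1,-78,0],[0,-1,-78,0]])

```text
time_s: 4.55
eef_pos: [479.8, -386.8, 33.0]
orientation: [3.139, 0.001, 1.319]
force: [0.4, -0.6, 0.5]
opening: 0.998
gripper_force: 0.0
```

Emit:
servo_tool(plan=[[0,0,0,0],[0,0,0,0],[0,0,0,0],[0,0,0,0],[0,0,0,0],[0,0,0,0],[0,0,0,0],[0,0,0,0]], grip=0, newtons=40)

```text
time_s: 5.35
eef_pos: [478.5, -386.3, 30.3]
orientation: [-3.141, -0.0, 1.319]
force: [-1.0, -0.1, 0.2]
opening: 0.35
gripper_force: 0.0
```

Emit:
servo_tool(plan=[[0,0,0,0],[0,0,0,0],[0,0,0,0],[0,0,0,0],[0,0,0,0],[0,0,0,0]])

```text
time_s: 5.95
eef_pos: [478.7, -386.4, 30.4]
orientation: [3.141, 0.0, 1.319]
force: [2.1, -0.4, 0.1]
opening: 0.087
gripper_force: 40.0
```

Emit:
servo_tool(plan=[[0,0,20,0],[0,0,60,0],[0,0,110,0],[0,0,160,0],[0,0,190,0],[0,0,190,0]])

```text
time_s: 6.55
eef_pos: [479.9, -387.7, 225.3]
orientation: [3.134, 0.005, 1.319]
force: [0.5, 0.1, -3.8]
opening: 0.082
gripper_force: 40.0
```

Emit:
servo_tool(plan=[[0,20,40,0],[-32,325,40,0.15],[-32,325,40,0.15],[-32,325,40,0.15],[-32,325,40,0.15],[-64,649,40,0.297],[-64,649,40,0.297],[-64,649,40,0.297],[-64,649,40,0.297],[-64,649,40,0.297]])

```text
time_s: 7.55
eef_pos: [431.0, 83.1, 258.4]
orientation: [-3.138, -0.0, 1.615]
force: [1.9, 0.1, -3.7]
opening: 0.086
gripper_force: 40.0
```

Emit:
servo_tool(plan=[[-15,175,0,0],[-15,175,0,0],[-15,175,0,0],[-15,175,0,0],[-15,175,0,0],[-15,175,0,0]])

```text
time_s: 8.15
eef_pos: [416.7, 256.1, 258.4]
orientation: [-3.138, 0.002, 1.617]
force: [0.2, -0.9, -2.3]
opening: 0.085
gripper_force: 40.0
```

```bash
python3 - <<'E'
from h import *
np.set_printoptions(precision=2,suppress=True)
o=robot.get_obs();print(o['eef_pos'],o['orientation'])
im,d=grab_frame('side');P=cloud('side',d);save('s2',im)
im2,d2=grab_frame('scene');save('s3',np.hstack([cv2.resize(im[60:220,180:320],None,fx=2.8,fy=2.8),cv2.resize(im2[60:220,110:250],None,fx=2.8,fy=2.8)]))
for c,dd in [('side',d),('scene',d2)]:
    Q=cloud(c,dd).reshape(-1,3);Q=Q[(abs(Q[:,0]-430)<90)&(abs(Q[:,1]-261)<110)&(Q[:,2]>185)&(Q[:,2]<300)]
    q=Q[(Q[:,2]<245)];print(c,len(q),q.min(0),q.max(0))
E
```

```text
[416.73 256.06 258.42] [-3.14  0.    1.62]
side 315 [408.58 171.17 226.51] [475.46 334.71 244.84]
scene 242 [410.39 172.66 227.35] [479.21 311.98 244.93]
```

View pics/s3.png

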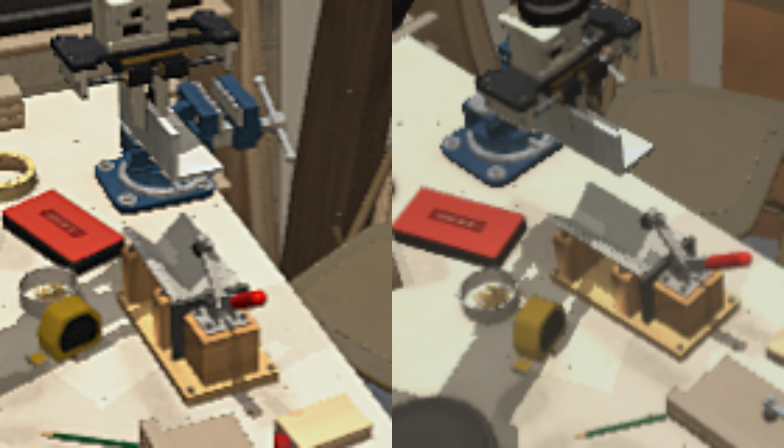

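The picture shows the angle held level over the cradle with its flat leg away from the robot. The blue vise stands near the open end, so I check its clearance.

```bash
python3 - <<'E'
from h import *
np.set_printoptions(precision=1,suppress=True)
for c in ['scene','side']:
    P=np.load(c+'.npy').reshape(-1,3);P=P[~np.isnan(P[:,0])]
    for lo,hi in [(40,100),(100,140),(140,300)]:
        q=P[(P[:,0]>300)&(P[:,0]<600)&(P[:,1]>312)&(P[:,1]<520)&(P[:,2]>lo)&(P[:,2]<hi)]
        print(c,lo,len(q),q.min(0) if len(q) else '',q.max(0) if len(q) else '')
E
```

```text
scene 40 302 [482.4 479.1  40.2] [598.1 519.9  99.7]
scene 100 74 [570.5 481.3 100. ] [599.6 519.8 128.9]
scene 140 0  
side 40 379 [478.7 483.3  40.2] [598.7 520.   99.3]
side 100 79 [543.  482.8 100.1] [600. 520. 130.]
side 140 0
```

Emit:
servo_tool(plan=[[0,6,-50,0],[0,6,-95,0],[0,6,-121,0],[0,6,-121,0],[0,-5,-121,0],[0,-13,-121,0],[0,-13,-121,0],[0,-13,-121,0]])

```text
time_s: 9.05
eef_pos: [418.6, 243.1, 140.7]
orientation: [3.139, -0.001, 1.615]
force: [0.6, 1.1, -3.0]
opening: 0.087
gripper_force: 40.0
```

Emit:
servo_tool(plan=[[0,0,-2,0],[0,0,-4,0],[0,0,-6,0],[0,0,-7,0],[0,0,-7,0],[0,0,-7,0]])

```text
time_s: 9.65
eef_pos: [417.7, 243.4, 132.3]
orientation: [-3.141, 0.0, 1.616]
force: [0.4, 0.3, -2.7]
opening: 0.086
gripper_force: 40.0
```

Emit:
servo_tool(plan=[[-1,0,-1,0],[-1,0,-2,0],[-1,0,-3,0],[-1,0,-4,0],[-1,0,-4,0]])

```text
time_s: 10.15
eef_pos: [416.8, 243.3, 128.4]
orientation: [3.142, 0.0, 1.616]
force: [-0.3, 0.4, -2.5]
opening: 0.085
gripper_force: 40.0
```

Emit:
servo_tool(plan=[[0,0,-1,0],[0,0,-2,0],[0,0,-3,0],[0,0,-3,0]])

```text
time_s: 10.55
eef_pos: [416.5, 243.4, 127.4]
orientation: [3.14, -0.0, 1.616]
force: [-9.7, -2.9, 17.6]
opening: 0.089
gripper_force: 40.1
```

Emit:
servo_tool(plan=[[-2,0,2,0],[-2,0,2,0],[-2,0,2,0]])

```text
time_s: 10.85
eef_pos: [414.7, 243.3, 127.1]
orientation: [-3.141, 0.0, 1.616]
force: [0.5, 0.5, -3.9]
opening: 0.083
gripper_force: 40.0
```

Emit:
servo_tool(plan=[[0,0,0,0],[0,0,0,0],[0,0,0,0],[0,0,0,0],[0,0,0,0],[0,0,0,0],[0,0,0,0],[0,0,0,0]], grip=0.65)

```text
time_s: 11.65
eef_pos: [414.8, 243.3, 127.4]
orientation: [3.141, -0.0, 1.616]
force: [-0.2, 0.6, 0.3]
opening: 0.645
gripper_force: 0.0
```

```bash
python3 - <<'E'
from h import *
np.set_printoptions(precision=1,suppress=True)
im,d=grab_frame('side');im2,d2=grab_frame('scene')
save('s4',np.hstack([cv2.resize(im[90:220,180:300],None,fx=3.2,fy=3.2),cv2.resize(im2[90:220,140:260],None,fx=3.2,fy=3.2)]))
for c in ['side','scene']:
    print([(toworld(c,x['xyz'])[0],round(x['confidence'],2)) for x in spotter.spot_point(c,'loose_angle')[:2]])
E
```

```text
[(array([406.3, 244.7,  96.7]), 0.86)]
[(array([413.5, 241.8,  96.5]), 0.57)]
```

View pics/s4.png

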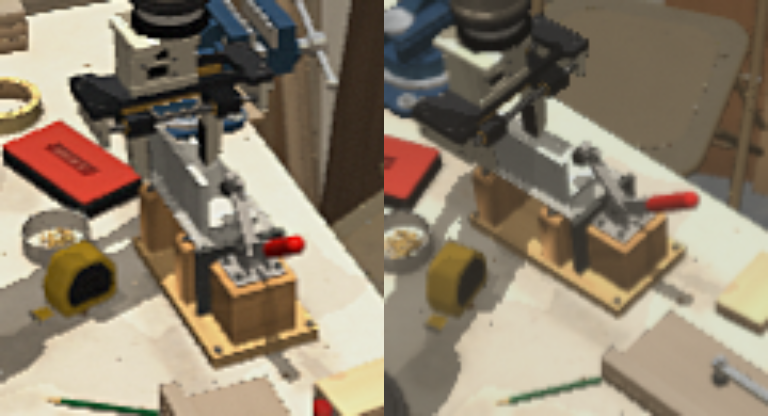

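The angle rests with its heel on the near slope and its flat tip on the far slope, stuck by friction. It has not rolled to 45° (heel about (410,243,97)). I'll push the top of its upright leg towards −x with the inner finger.

Emit:
servo_tool(plan=[[0,0,13,0],[-12,0,13,0],[-22,0,13,0],[-28,0,13,0],[-32,0,13,0],[-36,0,13,0],[-40,0,13,0],[-44,0,13,0],[-44,0,13,0]])

```text
time_s: 12.75
eef_pos: [370.2, 243.3, 140.3]
orientation: [-3.141, 0.0, 1.616]
force: [1.2, 0.7, -0.8]
opening: 0.647
gripper_force: 0.3
```

```bash
python3 - <<'E'
from h import *
np.set_printoptions(precision=1,suppress=True)
im,d=grab_frame('side');im2,d2=grab_frame('scene')
save('s5',np.hstack([cv2.resize(im[90:220,180:300],None,fx=3.2,fy=3.2),cv2.resize(im2[90:220,140:260],None,fx=3.2,fy=3.2)]))
for c in ['side','scene']:
    print([(toworld(c,x['xyz'])[0],round(x['confidence'],2)) for x in spotter.spot_point(c,'loose_angle')[:2]])
E
```

```text
[(array([407.3, 244.6,  95.3]), 0.68), (array([ 295. , -330.5,   -0.5]), 0.49)]
[(array([412.5, 244.5,  97.2]), 0.56)]
```

Emit:
servo_tool(plan=[[-4,0,0,0],[-8,0,0,0],[-12,0,0,0],[-16,0,0,0],[-18,0,0,0],[-18,0,0,0]])

```text
time_s: 13.55
eef_pos: [352.4, 243.3, 140.4]
orientation: [3.142, 0.0, 1.616]
force: [-0.2, 0.2, 1.1]
opening: 0.646
gripper_force: 0.0
```

```bash
python3 - <<'E'
from h import *
np.set_printoptions(precision=1,suppress=True)
im,d=grab_frame('side');im2,d2=grab_frame('scene')
save('s5',np.hstack([cv2.resize(im[90:220,180:300],None,fx=3.2,fy=3.2),cv2.resize(im2[90:220,140:260],None,fx=3.2,fy=3.2)]))
for c in ['side','scene']:
    print([(toworld(c,x['xyz'])[0],round(x['confidence'],2)) for x in spotter.spot_point(c,'loose_angle')[:2]])
E
```

```text
[(array([436.5, 245.4,  65.9]), 0.66)]
[(array([444.7, 243.4,  69. ]), 0.64), (array([450.8, 113. , 109.6]), 0.26)]
```

View pics/s5.png

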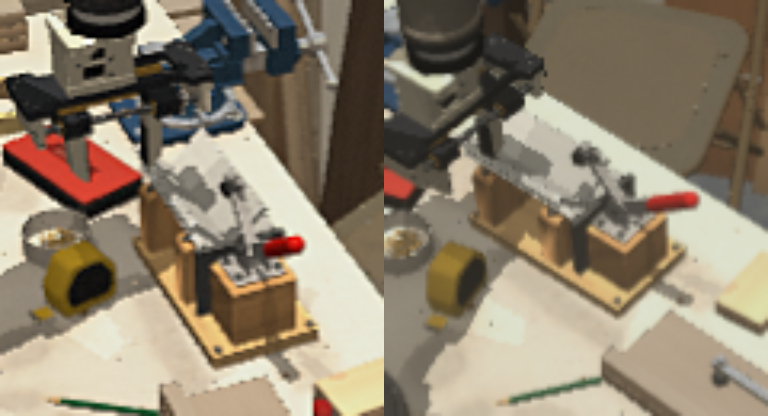

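It dropped into the V: the spotted origin is about (441,244,67), legs on legs, with the outer end about 20 mm past the set angle. I'll go round with the fingers closed to push that end.

Emit:
servo_tool(plan=[[0,0,45,0],[0,0,75,0],[30,50,75,0],[85,112,75,0],[85,112,75,0],[85,112,75,0],[85,112,75,0],[85,112,75,0]], grip=0, newtons=20)

```text
time_s: 14.55
eef_pos: [437.2, 354.7, 215.2]
orientation: [-3.141, 0.001, 1.616]
force: [0.6, -0.8, 0.4]
opening: 0.019
gripper_force: 0.0
```

Emit:
servo_tool(plan=[[0,0,-45,0],[0,0,-90,0],[0,0,-130,0],[0,0,-130,0],[0,0,-130,0],[0,0,-130,0]])

```text
time_s: 15.15
eef_pos: [439.1, 356.0, 88.2]
orientation: [3.137, -0.002, 1.616]
force: [1.2, 0.1, -0.2]
opening: 0.007
gripper_force: 0.0
```

```bash
python3 - <<'E'
from h import *
np.set_printoptions(precision=1,suppress=True)
from scipy.optimize import least_squares
for c in ['side','scene']:
    im,d=grab_frame(c);P=cloud(c,d).reshape(-1,3)
    print([(toworld(c,x['xyz'])[0],round(x['confidence'],2)) for x in spotter.spot_point(c,'loose_angle')[:2]])
    u=np.array([-.045,1]);s=(P[:,:2]-[442.5,223])@u;xr=(P[:,:2]-[442.5,223])@[1,.045]
    k=(abs(xr)<36)&(abs(P[:,2]-78-abs(xr))<5)&(s>0)&(s<110)
    print(k.sum(),np.percentile(s[k],[90,97,99,100]), np.median(P[k,2]-abs(xr[k])))
E
```

```text
[(array([435.9, 246.1,  67.6]), 0.96)]
297 [ 92.5  99.7 103.  105.2] 78.06577853333941
[(array([444.4, 244.2,  65. ]), 0.96)]
305 [ 90.6  97.6  99.6 100.9] 78.80540560961488
```

Emit:
servo_tool(plan=[[0,-8,0,0],[0,-14,0,0],[0,-17,0,0],[0,-19,0,0],[0,-21,0,0],[0,-23,0,0],[0,-25,0,0],[0,-27,0,0],[0,-29,0,0]])

```text
time_s: 16.25
eef_pos: [437.8, 326.2, 85.3]
orientation: [3.142, 0.0, 1.616]
force: [0.6, -0.6, -0.1]
opening: 0.008
gripper_force: 0.0
```

```bash
python3 - <<'E'
from h import *
np.set_printoptions(precision=1,suppress=True)
for c in ['side','scene']:
    im,d=grab_frame(c)
    print([(toworld(c,x['xyz'])[0],round(x['confidence'],2)) for x in spotter.spot_point(c,'loose_angle')[:2]])
    print([(toworld(c,x['xyz'])[0],round(x['confidence'],2)) for x in spotter.spot_point(c,'set_angle')[:2]])
    if c=='side': a=im
save('s6',np.hstack([cv2.resize(a[70:200,180:300],None,fx=3.2,fy=3.2),cv2.resize(im[70:200,140:260],None,fx=3.2,fy=3.2)]))
E
```

```text
[(array([437.5, 246.3,  65.8]), 0.82)]
[(array([444.6, 228.8,  54.6]), 0.51), (array([ 299.9, -329.2,   -1.2]), 0.31)]
[(array([443.5, 244.3,  69.5]), 0.65)]
[(array([447. , 223.3,  54.4]), 0.67)]
```

View pics/s6.png

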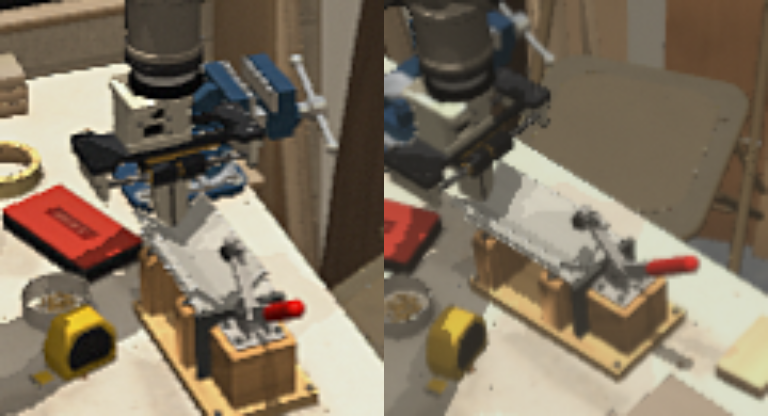

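The angle has not moved and there is no contact force, so the fingertips may be over the heel. I'll back off, go lower to z≈72 and push again.

Emit:
servo_tool(plan=[[0,16,0,0],[0,16,-13,0],[0,16,-13,0],[0,8,-13,0],[0,5,-13,0],[0,3,-13,0],[0,1,-13,0],[0,0,-13,0]])

```text
time_s: 17.35
eef_pos: [437.9, 326.1, 72.5]
orientation: [3.141, -0.0, 1.615]
force: [-0.8, 2.5, -1.1]
opening: 0.003
gripper_force: 0.9
```

Emit:
servo_tool(plan=[[0,-1,0,0],[0,-2,0,0],[0,-3,0,0],[0,-4,0,0]])

```text
time_s: 17.75
eef_pos: [437.9, 322.4, 72.4]
orientation: [3.141, -0.0, 1.616]
force: [0.9, 2.5, -0.7]
opening: 0.01
gripper_force: 0.9
```

Emit:
servo_tool(plan=[[0,-2,0,0],[0,-4,0,0],[0,-6,0,0],[1,-8,0,0],[1,-9,0,0],[1,-10,0,0]])

```text
time_s: 18.35
eef_pos: [438.5, 315.2, 72.8]
orientation: [3.141, -0.006, 1.615]
force: [-4.0, 19.6, -1.6]
opening: 0.004
gripper_force: 9.6
```

```bash
python3 - <<'E'
from h import *
np.set_printoptions(precision=1,suppress=True)
for c in ['side','scene']:
    im,d=grab_frame(c)
    print([(toworld(c,x['xyz'])[0],round(x['confidence'],2)) for x in spotter.spot_point(c,'loose_angle')[:2]])
    print([(toworld(c,x['xyz'])[0],round(x['confidence'],2)) for x in spotter.spot_point(c,'set_angle')[:2]])
E
```

```text
[(array([439.5, 224.8,  66.5]), 0.71)]
[(array([446.5, 224.7,  56.2]), 0.48)]
[(array([444.8, 225.1,  68. ]), 0.73)]
[(array([441.5, 226.1,  66.2]), 0.68), (array([444.6, 225.4,  54.7]), 0.45)]
```

The push force rose to 20 N at TCP y 315, and both origins now read y≈225, so it is home. I'll retreat and verify.

Emit:
servo_tool(plan=[[0,4,0,0],[0,20,0,0],[0,45,0,0],[0,45,40,0],[0,45,85,0],[0,45,130,0],[0,25,170,0],[0,-15,180,0],[0,-15,180,0]])

```text
time_s: 19.55
eef_pos: [439.6, 295.1, 255.0]
orientation: [3.138, 0.0, 1.613]
force: [-0.9, 0.5, 0.6]
opening: 0.002
gripper_force: 0.0
```

```bash
python3 - <<'E'
from h import *
np.set_printoptions(precision=2,suppress=True)
from scipy.optimize import least_squares
o=robot.get_obs();print(o['eef_pos'],o['orientation'])
W=None
for c in ['side','scene','wrist']:
    im,d=grab_frame(c);P=cloud(c,d,o).reshape(-1,3)
    if c=='wrist': save('w7',im)
    for t in ['loose_angle','set_angle']:
        print(c,t,[(toworld(c,x['xyz'],o)[0],round(x['confidence'],2)) for x in spotter.spot_point(c,t)[:1]])
    P=P[~np.isnan(P[:,0])]
    q=P[(abs(P[:,0]-442-(223-P[:,1])*.045)<33)&(P[:,1]>175)&(P[:,1]<295)&(P[:,2]>72)&(P[:,2]<118)]
    if len(q)<30: continue
    f=lambda p:(lambda xr:np.where(xr>0,p[2]+p[3]*xr,p[2]-p[4]*xr)-q[:,2])(np.cos(p[1])*(q[:,0]-p[0])+np.sin(p[1])*(q[:,1]-223))
    p=least_squares(f,(442,.045,78,1,1),loss='soft_l1',f_scale=2.).x;print(' fit x,yaw,z,slopes',len(q),p)
    u=np.array([-np.sin(p[1]),np.cos(p[1])]);s=(P[:,:2]-[p[0],223])@u;xr=(P[:,:2]-[p[0],223])@[u[1],-u[0]]
    k=(abs(xr)<34)&(abs(P[:,2]-p[2]-abs(xr))<4)&(abs(s)<120);print(' ext',np.percentile(s[k],[0.5,2,98,99.5]))
E
```

```text
[439.62 295.06 255.03] [3.14 0.   1.61]
side loose_angle [(array([439.08, 227.96,  63.64]), 0.86)]
side set_angle [(array([447.01, 230.41,  53.83]), 0.54)]
 fit x,yaw,z,slopes 338 [441.97   0.04  78.37   0.98   0.98]
 ext [-116.81 -109.05   78.59   80.87]
scene loose_angle [(array([444.21, 223.52,  67.06]), 0.56)]
scene set_angle [(array([444.79, 225.44,  53.11]), 0.39)]
 fit x,yaw,z,slopes 427 [444.41   0.06  79.41   1.01   0.94]
 ext [-116.56 -107.43   76.94   79.86]
wrist loose_angle [(array([442.71, 223.19,  71.62]), 0.74)]
wrist set_angle []
 fit x,yaw,z,slopes 3606 [443.     0.04  81.22   1.01   0.99]
 ext [-71.    19.16  77.34  77.83]
```

View pics/w7.png

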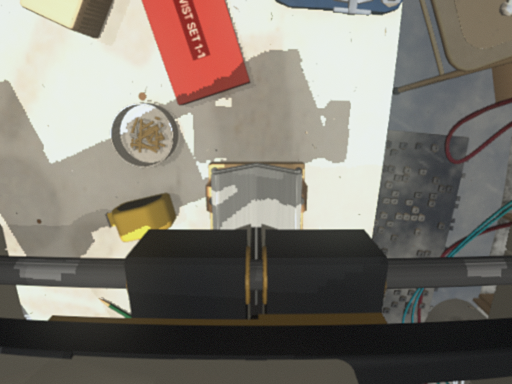

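The wrist picture shows the nested V's open end at row 168, with both ends flush and symmetric about x≈255. The plane fits give slopes of about 1 and a floor 11–12 mm above the earlier one. Now the clamp.

Emit:
servo_tool(plan=[[12,-312,0,0],[12,-312,0,0],[12,-312,0,0],[12,-312,0,0],[12,-312,0,0],[12,-312,0,0],[12,-312,0,0],[12,-312,0,0],[12,-312,0,0]])

```text
time_s: 20.9
eef_pos: [450.7, -13.7, 252.2]
orientation: [-3.141, -0.001, 1.616]
force: [-0.5, 0.8, -0.1]
opening: 0.004
gripper_force: 0.0
```

```bash
python3 - <<'E'
from h import *
np.set_printoptions(precision=1,suppress=True)
o=robot.get_obs();print(o['eef_pos'])
for c in ['side','scene']:
    im,d=grab_frame(c);P=cloud(c,d)
    hsv=cv2.cvtColor(im,cv2.COLOR_RGB2HSV);r=((hsv[...,0]<8)|(hsv[...,0]>172))&(hsv[...,1]>140)
    q=P[r];q=q[(abs(q[:,0]-450)<50)&(abs(q[:,1]-40)<60)&(q[:,2]>120)]
    print(c,len(q),q.min(0),q.max(0),q[q[:,1]<25].mean(0))
    print([(toworld(c,x['xyz'])[0],round(x['confidence'],2)) for x in spotter.spot_point(c,'clamp_grip')[:1]])
E
```

```text
[450.7 -13.7 252.2]
side 56 [440.    9.6 128.4] [455.1  80.3 182.5] [447.3  17.5 176.7]
[(array([449.6,  21.1, 172.5]), 0.81)]
scene 59 [442.2   6.7 139.4] [454.4  71.1 187.3] [448.5  17.1 180.3]
[(array([457.8,  21.4, 177.3]), 0.73)]
```

Emit:
servo_tool(plan=[[0,0,-50,0],[0,0,-98,0],[0,0,-98,0],[0,0,-98,0],[0,6,-98,0],[0,12,-97,0],[0,18,-91,0],[0,24,-84,0]])

```text
time_s: 21.9
eef_pos: [451.9, 7.5, 170.7]
orientation: [3.138, 0.006, 1.617]
force: [-2.0, -14.7, 7.7]
opening: 0.002
gripper_force: 8.2
```

Emit:
servo_tool(plan=[[0,4,6,0],[0,8,11,0],[0,12,15,0],[-1,16,18,0],[-1,20,20,0]])

```text
time_s: 22.4
eef_pos: [451.5, 27.6, 191.5]
orientation: [3.136, 0.005, 1.616]
force: [-0.7, -6.1, 2.9]
opening: 0.002
gripper_force: 2.9
```

```bash
python3 - <<'E'
from h import *
np.set_printoptions(precision=1,suppress=True)
o=robot.get_obs();print(o['eef_pos'],o['force'])
for c in ['side','scene']:
    im,d=grab_frame(c)
    print([(toworld(c,x['xyz'])[0],round(x['confidence'],2)) for x in spotter.spot_point(c,'clamp_grip')[:1]])
    print([(toworld(c,x['xyz'])[0],round(x['confidence'],2)) for x in spotter.spot_point(c,'loose_angle')[:1]])
    if c=='side': a=im
save('s8',np.hstack([cv2.resize(a[70:200,200:320],None,fx=3.2,fy=3.2),cv2.resize(im[70:200,160:280],None,fx=3.2,fy=3.2)]))
E
```

```text
[451.5  27.6 191.5] [-0.7 -6.1  2.9]
[(array([509.4, -26. ,  -2.1]), 0.51)]
[(array([438.9, 225.2,  66. ]), 0.7)]
[(array([ 514.8, -142.4,    3.9]), 0.61)]
[(array([446.1, 225. ,  68. ]), 0.85)]
```

View pics/s8.png

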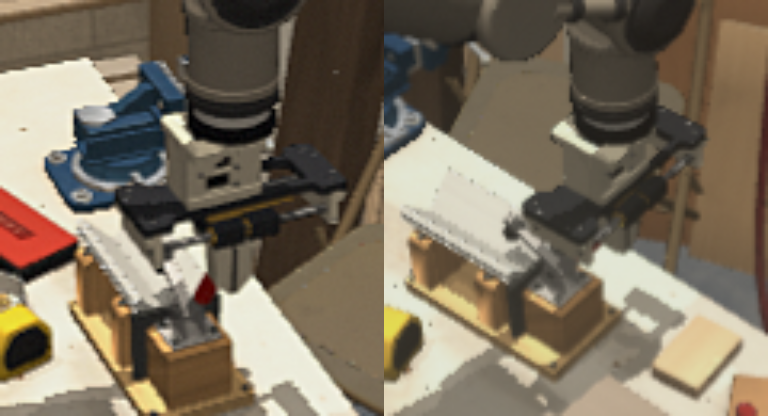

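The picture shows the grip turning up ahead of the fingers, with the work bar coming down and the angles unmoved.

Emit:
servo_tool(plan=[[0,4,3,0],[0,8,5,0],[-1,12,7,0],[-1,16,9,0],[-1,20,10,0],[-1,24,11,0],[-2,28,12,0],[-2,32,13,0],[-2,34,13,0]])

```text
time_s: 23.6
eef_pos: [447.5, 63.8, 201.4]
orientation: [-3.141, -0.0, 1.616]
force: [1.5, -3.3, 1.6]
opening: 0.002
gripper_force: 1.7
```

Emit:
servo_tool(plan=[[0,2,0,0],[0,4,0,0],[0,6,0,0],[0,8,0,0]])

```text
time_s: 24.0
eef_pos: [447.6, 71.5, 201.2]
orientation: [-3.141, -0.0, 1.616]
force: [0.8, -3.0, 2.0]
opening: 0.005
gripper_force: 1.5
```

Expected shut contact is near y≈76, so I'll take small steps.

Emit:
servo_tool(plan=[[0,1,0,0],[0,2,0,0],[0,3,0,0],[0,3,0,0]])

```text
time_s: 24.4
eef_pos: [447.7, 74.5, 201.3]
orientation: [-3.141, -0.0, 1.616]
force: [0.1, -1.9, 1.9]
opening: 0.006
gripper_force: 1.1
```

Emit:
servo_tool(plan=[[0,1,0,0],[0,2,0,0],[0,2,0,0]])

```text
time_s: 24.7
eef_pos: [447.8, 76.5, 201.4]
orientation: [3.141, -0.0, 1.616]
force: [-0.4, -2.3, 3.1]
opening: 0.004
gripper_force: 1.1
```

Emit:
servo_tool(plan=[[0,1,0,0],[0,2,0,0],[0,2,0,0]])

```text
time_s: 25.0
eef_pos: [447.8, 78.5, 201.4]
orientation: [3.141, -0.0, 1.616]
force: [0.3, -1.4, 1.7]
opening: 0.002
gripper_force: 1.1
```

Emit:
servo_tool(plan=[[0,1,0,0],[0,2,0,0],[0,2,0,0]])

```text
time_s: 25.3
eef_pos: [447.8, 80.0, 201.5]
orientation: [3.141, 0.001, 1.616]
force: [0.1, -4.7, 2.7]
opening: 0.006
gripper_force: 2.3
```

Force is rising, so the foot is bearing.

Emit:
servo_tool(plan=[[0,0.5,0,0],[0,1,0,0],[0,1,0,0]])

```text
time_s: 25.6
eef_pos: [447.9, 80.4, 201.6]
orientation: [3.141, 0.002, 1.616]
force: [-0.3, -8.4, 3.7]
opening: 0.006
gripper_force: 3.8
```

Emit:
servo_tool(plan=[[0,0.4,0,0],[0,0.7,0,0],[0,0.7,0,0]])

```text
time_s: 25.9
eef_pos: [447.9, 80.6, 201.6]
orientation: [3.141, 0.003, 1.616]
force: [-2.2, -11.1, 4.4]
opening: 0.006
gripper_force: 4.8
```

Firm at 11 N. I'll back off gently and clear away.

Emit:
servo_tool(plan=[[0,-1,0,0],[0,-3,0,0],[0,-10,0,0],[0,-30,0,0],[0,-45,30,0],[0,-45,80,0],[0,-45,100,0],[0,-45,100,0]])

```text
time_s: 26.7
eef_pos: [449.0, 36.9, 304.1]
orientation: [3.136, -0.0, 1.616]
force: [0.5, 0.4, 0.3]
opening: 0.008
gripper_force: 0.0
```

```bash
python3 - <<'E'
from h import *
np.set_printoptions(precision=1,suppress=True)
o=robot.get_obs();print(o['eef_pos'],o['force'])
for c in ['side','scene']:
    im,d=grab_frame(c)
    for t in ['clamp_grip','clamp_pivot','loose_angle','set_angle']:
        print(c,t,[(toworld(c,x['xyz'])[0],round(x['confidence'],2)) for x in spotter.spot_point(c,t)[:1]])
    if c=='side': a=im
save('s9',np.hstack([cv2.resize(a[70:200,200:320],None,fx=3.2,fy=3.2),cv2.resize(im[70:200,150:270],None,fx=3.2,fy=3.2)]))
E
```

```text
[449.   36.9 304.1] [0.5 0.4 0.3]
side clamp_grip [(array([448.6, 100.8, 224.9]), 0.68)]
side clamp_pivot [(array([449. , 113.1, 109.4]), 0.71)]
side loose_angle [(array([437.6, 222.1,  63.1]), 0.7)]
side set_angle [(array([441.5, 225.3,  56.3]), 0.63)]
scene clamp_grip [(array([452.9, 100.6, 223.3]), 0.65)]
scene clamp_pivot []
scene loose_angle [(array([443.6, 224.8,  66.7]), 0.77)]
scene set_angle [(array([446.1, 223.9,  55.5]), 0.43)]
```

View pics/s9.png

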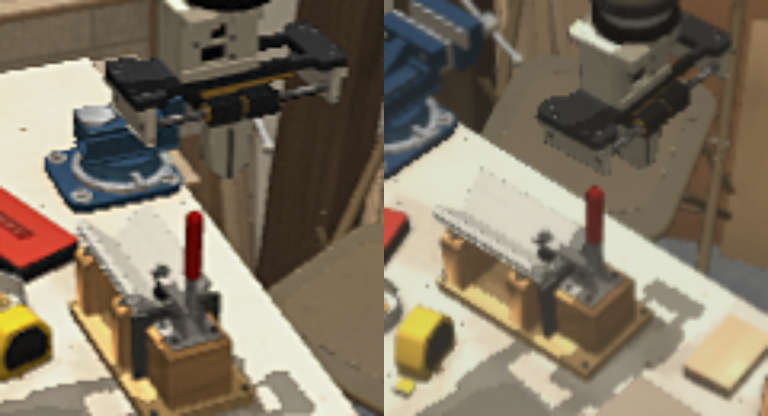

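The grip stands upright at y≈100.7, about q≈−0.02. The foot is down in the V, the pair is at y≈224, and the gripper is clear.

```bash
python3 -c "
from h import *
print(ticket.finish_job())"
```

```text
the job is handed in; nothing more can be done
None
```

I nested the loose angle, slid it home to the stop so the ends look flush in the camera, and shut the clamp with an 11 N push on the grip. It stayed shut after I let go. The slide ended at about 20 N on the wrist, above the 3 to 5 N suggested but under the 45 N limit. I have handed the job in, but no verdict came back.

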